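# Put the steel shaker away in the slide-top condiment box

### The job

Put the slim steel shaker back in the wooden condiment box, standing upright beside the glass salt shaker that is kept there. The box's light wooden lid has no handle: press down on it with the fingertips and slide it back under the box's fixed top to open the box, and slide it fully home again the same way afterwards. Do not knock over or shift the spice jar, the glass salt shaker or the rooster figurine.

Things in the scene. Friction and masses are not known exactly. Their poses are not given: they have to be found in the camera images.
- condiment_box: Wooden box, fixed, 360 long (x) x 180 wide (y) x 129 mm tall; origin: centre of its underside on the worktop, z up; its front end (-x) faces the robot. Walls 10 mm; one undivided space, x -170 to 170, y -80 to 80 mm. Sides and front wall end 116 mm up, flush with the lid. From x = 20 to 182 mm a fixed top board roofs it (upper face 129 mm up); before that only the sliding lid closes it.
- lid (a joint): Position (m) of the flat wooden lid, 200 x 158 x 8 mm. Starts at 0 to 0.006. 0 = closed, front edge against the front wall, no edge to push on; grows as it slides to the box's +x under the fixed top; stop at 0.138. With the lid at q the box is open from x = -170 mm to -170 mm + q; at the stop 52 mm of lid stay exposed (x -32 to 20 mm). It cannot lift, stays where left, needs about 1.6 N to slide.
- lid_top (a point): Point on the lid's upper face (116 mm above the worktop), on its centre line, 24 mm behind its front edge: a good place to press. Moves with the lid; axes as the box's. Plain wood: the sideways pull it takes from a fingertip is at least 0.45 of the pressing force, so press with some 8 to 20 N.
- well (a point): Point on the box's inner floor, 12 mm above the worktop, in the middle of the fully opened part (box x = -101, y = 0 mm). Axes as the box's. The floor lies 96 mm below the lid's underside.
- shaker: Slim plain steel shaker, the thing to put away: round, 38 mm diameter, 88 mm tall, about 90 g, a groove 18 mm below its top. Stands upright on the worktop right of the box. Origin: centre of its underside; z up.
- salt_shaker: Glass salt shaker, 44 mm diameter, 90 mm tall, 100 g, loose, standing inside the box near its left wall, about box x = -101, y = +48 mm. Origin: centre of its underside; z up.
- spice_jar: Glass spice jar with a wide screw cap, 46 mm diameter, 106 mm tall, loose, standing near the shaker. Leave it alone. Origin: centre of its underside; z up.
- rooster: Small painted rooster figurine, 77 mm tall, loose, standing on the rear end of the box's fixed top (about box x = +140 mm). Leave it alone. Origin: centre of its underside; z up.
Not all that is in view belongs to the job. Leave any blue or green look-alike of the shaker alone.

How it is judged (in metres and radians):
On the way, in this order (a step that is already met when the one before it is completed fails the run):
1. the lid has been slid back at least 70 mm (value of joint lid above 0.07 m), for 0.2 s.
2. the steel shaker stands upright on the floor of the box (x of shaker in the frame of condiment_box between -0.17 and 0.17 m and y of shaker in the frame of condiment_box between -0.08 and 0.08 m and z of shaker in the frame of condiment_box below 0.03 m and angle between shaker's own z axis and vertical below 0.2 rad), for 0.2 s.
At the end, for the whole second after the job is handed in: The lid is fully closed (gap at the front under 4 mm) with the steel shaker inside the box, upright (within 0.2 rad) on its floor and at rest, and the glass salt shaker still upright inside too (all of step 2 and value of joint lid below 0.004 m and x of salt_shaker in the frame of condiment_box between -0.17 and 0.17 m and y of salt_shaker in the frame of condiment_box between -0.08 and 0.08 m and z of salt_shaker in the frame of condiment_box below 0.03 m and angle between salt_shaker's own z axis and vertical below 0.2 rad and linear speed of each of shaker, salt_shaker below 0.02 m/s); the robot touches nothing.
It fails at once if the spice jar was knocked over or shifted by more than 30 mm (distance of spice_jar from where it was at the start of the episode above 0.03 m or angle between spice_jar's own z axis and vertical above 0.4 rad).
It fails at once if the rooster was knocked over or shifted by more than 30 mm (distance of rooster from where it was at the start of the episode above 0.03 m or angle between rooster's own z axis and vertical above 0.4 rad).
It fails at once if the salt shaker was knocked over or shifted by more than 30 mm (angle between salt_shaker's own z axis and vertical above 0.4 rad or distance of salt_shaker from where it was at the start of the episode above 0.03 m).
It also fails if it takes over 58 s, if anything falls off the work surface, if the arm or the gripper's body presses on something with over 40 N, if the wrist force passes 120 N, or if a joint passes its speed limit or range.

### The arm

A 6-joint arm with a two-finger parallel gripper is mounted at the origin on a cart in front of the work surface, level with it; the furniture and walls round the work are solid. World frame = base frame: x ahead of the robot, y to its left, z up, the work surface at z = 0. Lengths are in m, angles in degrees, forces in N, time in s.
With the tool pointing down it reaches from about 0.35 to 0.875 m from the base axis. Payload 4.2 kg.
Tool frame: the origin (TCP) lies on the centre line of the jaws, within the pads' length; the fingertips stand 8 mm ahead of it and the grasp point (between the pads) lies 11 mm behind it; z points along the fingers, y is the direction in which the jaws open and shut (so a half turn about z gives the same grasp; the last joint's range is limited). The gripper opens to 87 mm and grips with 3 to 60 N. Pads are 19 mm wide; open, the fingers measure 117 mm over their backs; the gripper's body (75 mm by 190 mm) begins 51 mm behind the grasp point.
Start: joints at [-59.668, 22.042, 0.453, 0, -68.411, -14.817], TCP at [0.167, -0.602, 0.231] pointing down, gripper open.
Joint ranges: [-179.83, 179.83], [-69.29, 118.12], [-61.27, 80.66], [-181.25, 117.63], [-171.15, -9.14], [-177.46, 177.46]. Speed limits (degrees/s): [159.86, 159.86, 180, 180, 180, 180].

### API

Orientations are given as a 3x3 rotation matrix whose columns are the frame's x, y, z axes.
In Python, from station import sense, capture, finish_job, recognise gives the robot as it stands.
- The arm moves only by the tool apply_moves, never from a script. Its argument "plan" is a list that holds one entry, the list of rows, each a list of 7 numbers: the opening in per cent of the stroke, from 0 (shut) to 100 (fully open), then the shift along the world's x, y, z in units of 25 mm (1.0 is 25 mm), then the turn, a rotation vector about the world's x, y, z in rad. A call has 1 to 12 rows; each row shifts and turns the pose as measured when the row begins; what a row does not reach is not made up. A row lasts 1/12 s, in which the tool goes at most 41.7 mm and 7.16 degrees, less where a joint would pass 70% of its speed; a pose out of reach is approached as far as the arm can. A call is refused whole if a number of a shift passes 1 or a number of a turn 0.125, either way. A call with a gripper value outside its range is refused whole. The fingers move at their own pace and stop on an object; the grip force is fixed at half the most. Time passes only in rows, so rows that do not move let the fingers close. It gives the time, the measured TCP pose, the force and the opening at its end, in the units of the state.
- sense(): the state, without advancing time (a new reading comes with each control period).
- capture(name): name is "scene" or "top"; returns a dict with "pixels" (480x640x3 uint8, red, green, blue), "depth" (480x640 float32, m along the optical axis (not along the pixel's ray), 0 where there is no reading), "mtx" (3x3 intrinsics, pixels), "distortion" ([k1, k2, p1, p2, k3] as OpenCV has them; the pictures are not rectified), "R" (3x3) and "t" (3): a world point X has camera coordinates R X + t. Camera axes: x right, y down, z forward; pixel columns grow to the right and rows downward; lengths in m; the calibration is good to about 2 mm. A picture is of the moment at which its call begins.
- finish_job(): hands the job in, once; it reports no verdict.
Trained networks look in a picture, given as the dict that the camera call returned (one of the last four; its "shot" number tells which), for a name from the list of things; names that differ only in an ending like _2 or _b are one class to them, and where a whole thing is asked for, a point or a joint stands for the part that bears it (a point fixed in the world has none). Each returns a list of dicts, best first, with "score" (0 to 1); they miss things now and then, are a little off and sometimes report something else, mostly with a low value. They report only what shows in the picture. A call takes as long as a camera call. They do not tell look-alikes from the thing itself.
- recognise(label, picture): "at" ([x, y, z] in m, in the coordinates of the camera as it stood for that picture, good to about 4 mm: the middle of the surface that is visible of it).
The state is a dict: "time_s": time; "joints": joint angles; "joint_velocities": joint speeds; "effort": joint torques, N m; "tcp_pos": TCP position; "ee_rot": TCP orientation; "wrist_force": force on the tool from outside, world axes, zero at the start; "moment": the same for the moment, N m; "gripper_width": opening from 0.0 (shut) to 1.0 (fully open).
Only numpy, scipy, OpenCV 4.12 (cv2) and the standard library are available. Lean on these libraries where they do the work, as an engineer would, in place of code of your own. Each camera call takes 0.05 s, during which the arm holds its last target.

## Working session

There is one attempt and no reset: what is moved stays moved. The work goes in short steps, Python scripts to look and compute and a tool call to move; the robot and the scene stay as the last step left them, time stands still between calls to the robot, and variables do not carry over. Pictures are saved under pics/ and viewed, and the job is handed in when it is done.

Besides the shell and the picture viewer there is one more tool, called after ">>>" in YAML: its name, and indented under it one key for each argument. apply_moves: Moves the arm, as the interface text tells. Its arguments: {"type":"object","properties":{"plan":{"type":"array","items":{"type":"array","items":{"type":"array","items":{"type":"number"}}}}},"required":["plan"]}

```bash
mkdir -p pics; ls; cat > h.py <<'E'
import numpy as np, cv2
from station import sense, capture, finish_job, recognise
def save(p,name,crop=None,scale=1):
    im=p['pixels'][:,:,::-1]
    if crop: im=im[crop[1]:crop[3],crop[0]:crop[2]]
    if scale!=1: im=cv2.resize(im,None,fx=scale,fy=scale,interpolation=cv2.INTER_CUBIC)
    cv2.imwrite('pics/'+name+'.png',im)
def toW(p,c): return np.array(p['R']).T@(np.array(c)-np.array(p['t']))
def pix(p,c):
    c=np.array(c,float).reshape(1,3)
    return cv2.projectPoints(c,np.zeros(3),np.zeros(3),np.array(p['mtx']),np.array(p['distortion']))[0].ravel()
def proj(p,X): return pix(p,np.array(p['R'])@np.array(X)+np.array(p['t']))
def cloud(p):
    d=p['depth'];v,u=np.mgrid[0:480,0:640]
    n=cv2.undistortPoints(np.stack([u.ravel(),v.ravel()],1).astype(np.float64).reshape(-1,1,2),np.array(p['mtx']),np.array(p['distortion'])).reshape(-1,2)
    z=d.ravel().astype(float)
    c=np.c_[n*z[:,None],z]
    W=(c-np.array(p['t']))@np.array(p['R'])
    W[z==0]=np.nan
    return W.reshape(480,640,3)
E
python3 - <<'E'
from h import *
np.set_printoptions(precision=4,suppress=True)
s=sense();print(s['tcp_pos'],s['ee_rot'],s['wrist_force'],s['time_s'])
for n in('scene','top'):
    p=capture(n);save(p,n+'0');W=cloud(p)
    np.savez(n+'0.npz',W=W,px=p['pixels'])
    print(n,np.array(p['t'])@-np.array(p['R']),p['R'][2])
    for l in('condiment_box','lid','shaker','salt_shaker','spice_jar','rooster'):
        for r in recognise(l,p)[:4]:print(l,round(r['score'],2),toW(p,r['at']),pix(p,r['at']))
E
```

```text
pics
[ 0.167  -0.6017  0.2295] [[-0.9636 -0.2673 -0.0007]
 [-0.2673  0.9636  0.0021]
 [ 0.0001  0.0022 -1.    ]] [ 1.0879  0.0671 -0.7796] 0.0
scene [0.2448 0.2431 0.72  ] [ 0.3796 -0.5931 -0.71  ]
condiment_box 0.83 [ 0.5415 -0.1199  0.1167] [288.1394 300.6542]
lid 0.89 [ 0.491  -0.1514  0.113 ] [324.6832 302.9597]
lid 0.39 [ 0.5357 -0.1266  0.1118] [293.5565 301.4259]
shaker 0.91 [ 0.4475 -0.45    0.0613] [420.9807 231.1087]
shaker 0.79 [ 0.4526 -0.3684  0.0581] [400.9006 255.1605]
shaker 0.67 [ 0.5255 -0.3136  0.0837] [355.5779 247.8945]
spice_jar 0.85 [ 0.5407 -0.3954  0.0737] [369.0736 224.4533]
rooster 0.71 [ 0.6988 -0.1182  0.1601] [211.3686 244.2875]
top [ 0.4348 -0.2917  1.0309] [ 0.1634  0.0159 -0.9864]
shaker 0.84 [ 0.4489 -0.4551  0.0897] [412.2613 311.5276]
shaker 0.81 [ 0.5297 -0.3218  0.0911] [343.1975 267.2388]
shaker 0.6 [ 0.4595 -0.3753  0.0888] [370.4205 304.8992]
spice_jar 0.6 [ 0.5452 -0.4101  0.1078] [390.4051 259.4382]
rooster 0.95 [ 0.7061 -0.1332  0.1731] [243.3037 163.3084]
```

View pics/scene0.png

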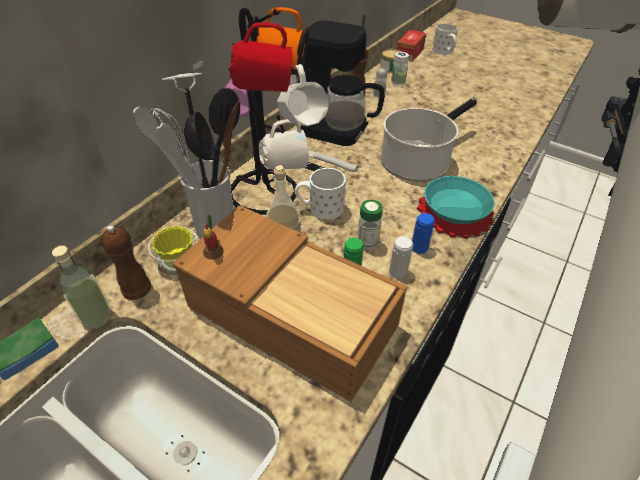

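View pics/top0.png

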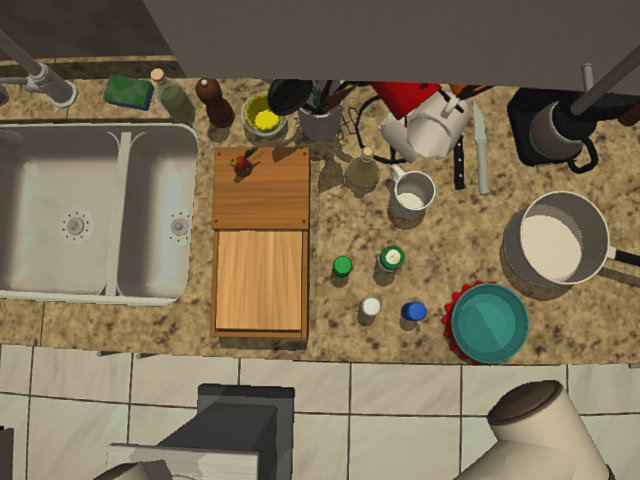

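```bash
python3 - <<'E'
import numpy as np,cv2
im=np.load('scene0.npz')['px'][:,:,::-1]
cv2.imwrite('pics/c1.png',cv2.resize(im[180:310,310:470],None,fx=4.5,fy=4.5,interpolation=cv2.INTER_CUBIC))
E
```

```text
(no output)
```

View pics/c1.png

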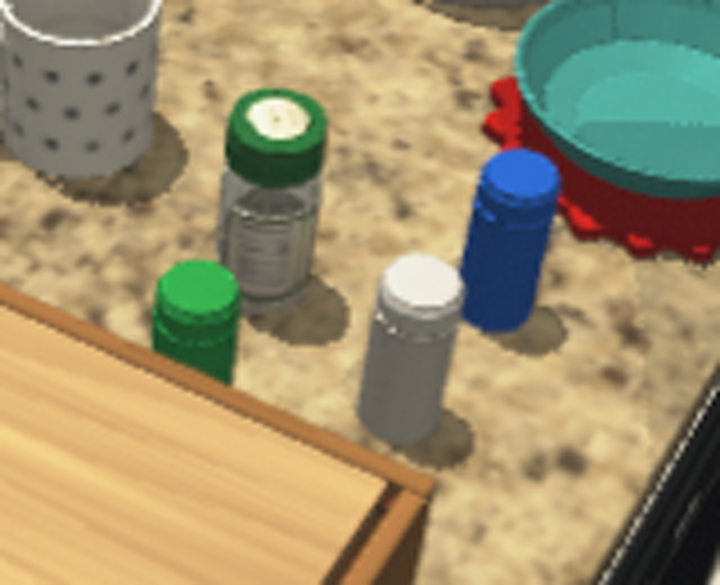

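The candidates in the scene view are green at (354,250), grey steel at (401,258) and blue at (423,232). In the top view they are at (343,267), (370,307) and (414,311). The plain grey one is the shaker, and the crop confirms it. The spice jar, with its green and white cap, is at scene (370,224). Next I'll measure the box and shaker geometry from the depth data.

```bash
python3 - <<'E'
import numpy as np,cv2
np.set_printoptions(precision=4,suppress=True)
for n in('top','scene'):
    d=np.load(n+'0.npz');W=d['W'];P=d['px'].astype(int)
    X=W.reshape(-1,3);C=P.reshape(-1,3);ok=np.isfinite(X[:,0])
    def sel(c,r,z0,z1): return ok&(np.hypot(X[:,0]-c[0],X[:,1]-c[1])<r)&(X[:,2]>z0)&(X[:,2]<z1)
    print(n,'table z',np.median(X[sel((.42,-.30),.03,-.02,.03)][:,2]))
    for nm,c in(('steel',(.4595,-.3753)),('blue',(.449,-.455)),('green',(.53,-.322)),('jar',(.545,-.41))):
        m=sel(c,.035,.02,.13); zt=np.percentile(X[m][:,2],95)
        t=m&(X[:,2]>zt-.006)
        mm,r=cv2.minEnclosingCircle(X[t][:,:2].astype(np.float32))
        print(nm,'ztop',zt,'mean',X[t].mean(0),'circ',mm,r,t.sum())
    b=ok&(X[:,0]>.3)&(X[:,0]<.8)&(X[:,1]>-.3)&(X[:,1]<.05)
    L=b&(X[:,2]>.108)&(X[:,2]<.1225); R=b&(X[:,2]>.124)&(X[:,2]<.136)
    for nm,m in(('low',L),('roof',R)):
        # largest component
        M=m.reshape(480,640).astype(np.uint8);k,lab,st,_=cv2.connectedComponentsWithStats(M);i=1+st[1:,4].argmax()
        Q=X[(lab==i).ravel()];rect=cv2.minAreaRect(Q[:,:2].astype(np.float32))
        print(nm,len(Q),'z',np.median(Q[:,2]),rect);print(cv2.boxPoints(rect))
E
```

```text
top table z 0.00055818360269079
steel ztop 0.09039453175810656 mean [ 0.4574 -0.3768  0.0878] circ (0.4572262763977051, -0.3769685924053192) 0.017928242683410645 246
blue ztop 0.09068970930744366 mean [ 0.4509 -0.4634  0.0881] circ (0.4511950612068176, -0.46336302161216736) 0.018445637077093124 271
green ztop 0.09033620730188041 mean [ 0.5348 -0.3203  0.0876] circ (0.5348584651947021, -0.31974321603775024) 0.01816723309457302 257
jar ztop 0.10839152055935063 mean [ 0.5502 -0.4146  0.1061] circ (0.5502743124961853, -0.41507551074028015) 0.02310577593743801 443
low 9996 z 0.11622106542380642 ((0.4943825602531433, -0.16462364792823792), (0.20262111723423004, 0.1800151765346527), 0.776755154132843)
[[ 0.3919 -0.076 ]
 [ 0.3943 -0.256 ]
 [ 0.5969 -0.2532]
 [ 0.5945 -0.0733]]
roof 7505 z 0.12928084512978363 ((0.6737099885940552, -0.1602565348148346), (0.16187532246112823, 0.18395617604255676), 1.485758900642395)
[[ 0.5904 -0.0704]
 [ 0.5952 -0.2543]
 [ 0.757  -0.2501]
 [ 0.7522 -0.0662]]
scene table z -0.00027032180554655585
steel ztop 0.08859086328470615 mean [ 0.4537 -0.3731  0.0869] cir
[... 201 characters left out ...]
67
green ztop 0.08859203302190738 mean [ 0.5315 -0.317   0.0867] circ (0.5323307514190674, -0.31717419624328613) 0.01935572363436222 208
jar ztop 0.10656949630783183 mean [ 0.547  -0.4117  0.1053] circ (0.5491890907287598, -0.4136401414871216) 0.024250265210866928 286
low 11162 z 0.1158172920436443 ((0.5701242685317993, -0.1610986590385437), (0.36094367504119873, 0.18297521770000458), 1.825156807899475)
[[ 0.3868 -0.0754]
 [ 0.3927 -0.2583]
 [ 0.7534 -0.2468]
 [ 0.7476 -0.0639]]
roof 6697 z 0.12873693827593705 ((0.6715902090072632, -0.1593536138534546), (0.16421140730381012, 0.18572406470775604), 1.1589223146438599)
[[ 0.5876 -0.0682]
 [ 0.5914 -0.2539]
 [ 0.7556 -0.2505]
 [ 0.7518 -0.0648]]
```

The two views agree: box origin is about (0.572, -0.1625) with yaw about 0.022 rad, and lid z is 0.116. The shaker is at about (0.456, -0.3757) with its top at z 0.0885. So lid_top is at about (0.426, -0.166). I'll move there with the gripper shut and the jaws aligned across the box.

>>> apply_moves:
  plan:
    - [[0,0.55,0.95,0,0,0,-0.021],[0,0.55,0.95,0,0,0,-0.021],[0,0.55,0.95,0,0,0,-0.021],[0,0.55,0.95,0,0,0,-0.021],[0,0.55,0.95,0,0,0,-0.021],[0,0.55,0.95,0,0,0,-0.021],[0,0.55,0.95,0,0,0,-0.021],[0,0.55,0.95,0,0,0,-0.021],[0,0.55,0.95,0,0,0,-0.021],[0,0.55,0.95,0,0,0,-0.021],[0,0.55,0.95,0,0,0,-0.021],[0,0.55,0.95,0,0,0,-0.021]]

```text
time_s: 1.7
tcp_pos: [0.3348, -0.3086, 0.2304]
ee_rot: [[-1.0, 0.003, 0.002], [0.003, 1.0, -0.003], [-0.002, -0.003, -1.0]]
wrist_force: [0.7, 0.3, 0.0]
gripper_width: 0.172
```

>>> apply_moves:
  plan:
    - [[0,0.6,0.95,0,0,0,0.004],[0,0.6,0.95,0,0,0,0.004],[0,0.6,0.95,0,0,0,0.004],[0,0.6,0.95,-0.4,0,0,0.004],[0,0.6,0.95,-0.6,0,0,0.004],[0,0.6,0.9,-0.8,0,0,0.004],[0,0,0,-0.8,0,0,0],[0,0,0,-0.8,0,0,0],[0,0,0,0,0,0,0]]

```text
time_s: 2.45
tcp_pos: [0.4332, -0.1552, 0.148]
ee_rot: [[-0.999, -0.03, 0.019], [-0.03, 1.0, -0.005], [-0.019, -0.006, -1.0]]
wrist_force: [-0.4, 0.9, -0.0]
gripper_width: 0.005
```

```bash
python3 - <<'E'
from h import *
s=sense();print(s['tcp_pos'],s['wrist_force'],s['moment'])
p=capture('scene');save(p,'s1',(150,180,470,400),2)
E
```

```text
[ 0.4332429  -0.15515969  0.14795274] [-0.38878548  0.91787014 -0.03204495] [0.00043055 0.10292528 0.03301845]
```

View pics/s1.png

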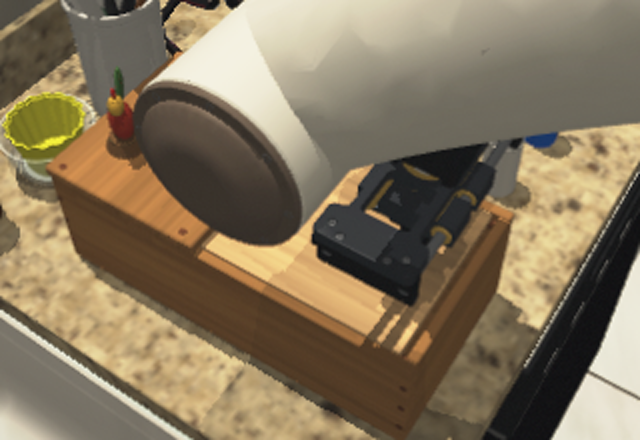

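```bash
python3 - <<'E'
from h import *
np.set_printoptions(precision=3,suppress=True)
p=capture('scene');W=cloud(p)
for v in range(180,340,10):
    print(v,[tuple(np.round(W[v,u],3)) for u in (220,240,260,280,300,320)])
E
```

```text
180 [(np.float64(0.833), np.float64(-0.283), np.float64(0.134)), (np.float64(0.913), np.float64(-0.418), np.float64(0.013)), (np.float64(0.882), np.float64(-0.458), np.float64(0.001)), (np.float64(0.435), np.float64(0.01), np.float64(0.49)), (np.float64(0.409), np.float64(0.019), np.float64(0.507)), (np.float64(0.387), np.float64(0.025), np.float64(0.521))]
190 [(np.float64(0.81), np.float64(-0.258), np.float64(0.134)), (np.float64(0.899), np.float64(-0.4), np.float64(-0.0)), (np.float64(0.448), np.float64(0.021), np.float64(0.482)), (np.float64(0.425), np.float64(0.024), np.float64(0.493)), (np.float64(0.404), np.float64(0.027), np.float64(0.505)), (np.float64(0.383), np.float64(0.031), np.float64(0.517))]
200 [(np.float64(0.811), np.float64(-0.254), np.float64(0.111)), (np.float64(0.873), np.float64(-0.37), np.float64(0.001)), (np.float64(0.435), np.float64(0.036), np.float64(0.487)), (np.float64(0.42), np.float64(0.03), np.float64(0.49)), (np.float64(0.399), np.float64(0.033), np.float64(0.502)), (np.float64(0.38), np.float64(0.035), np.float64(0.513))]
210 [(np.float64(0.813), np
[... 3948 characters left out ...]
 np.float64(-0.069), np.float64(0.028)), (np.float64(0.611), np.float64(-0.072), np.float64(0.065)), (np.float64(0.564), np.float64(-0.073), np.float64(0.1)), (np.float64(0.531), np.float64(-0.084), np.float64(0.113)), (np.float64(0.504), np.float64(-0.1), np.float64(0.115)), (np.float64(0.478), np.float64(-0.118), np.float64(0.115))]
330 [(np.float64(0.662), np.float64(-0.065), np.float64(0.001)), (np.float64(0.614), np.float64(-0.07), np.float64(0.034)), (np.float64(0.567), np.float64(-0.073), np.float64(0.069)), (np.float64(0.524), np.float64(-0.073), np.float64(0.104)), (np.float64(0.493), np.float64(-0.084), np.float64(0.117)), (np.float64(0.467), np.float64(-0.102), np.float64(0.115))]
```

>>> apply_moves:
  plan:
    - [[0,-0.25,-0.4,-0.3,0.005,0.019,0],[0,0,0,-0.3,0,0,0],[0,0,0,-0.2,0,0,0],[0,0,0,0,0,0,0]]

```text
time_s: 2.88
tcp_pos: [0.4324, -0.1679, 0.1359]
ee_rot: [[-0.999, -0.029, 0.017], [-0.029, 1.0, -0.003], [-0.017, -0.004, -1.0]]
wrist_force: [-0.3, 1.0, -0.5]
gripper_width: 0.004
```

>>> apply_moves:
  plan:
    - [[0,-0.15,0.05,-0.25,0,0.02,0],[0,0,0,-0.25,0,0.01,0],[0,0,0,-0.2,0,0,0]]

```text
time_s: 3.13
tcp_pos: [0.4341, -0.167, 0.1238]
ee_rot: [[-0.999, -0.032, -0.001], [-0.032, 0.999, -0.006], [0.001, -0.006, -1.0]]
wrist_force: [-1.4, 12.8, 42.7]
gripper_width: 0.004
```

>>> apply_moves:
  plan:
    - [[0,0,0,0,0,0,0]]

```text
time_s: 3.22
tcp_pos: [0.4368, -0.1668, 0.1257]
ee_rot: [[-0.999, -0.033, 0.004], [-0.033, 0.999, -0.007], [-0.004, -0.007, -1.0]]
wrist_force: [-0.4, 0.7, 0.1]
gripper_width: 0.003
```

>>> apply_moves:
  plan:
    - [[0,0,0,-0.1,0,0,0]]

```text
time_s: 3.3
tcp_pos: [0.4384, -0.1666, 0.1243]
ee_rot: [[-0.999, -0.034, 0.008], [-0.034, 0.999, -0.008], [-0.007, -0.008, -1.0]]
wrist_force: [-1.6, -0.6, 5.7]
gripper_width: 0.004
```

>>> apply_moves:
  plan:
    - [[0,0,0,-0.05,0,0,0]]

```text
time_s: 3.38
tcp_pos: [0.4397, -0.1666, 0.1243]
ee_rot: [[-0.999, -0.036, 0.01], [-0.036, 0.999, -0.009], [-0.009, -0.009, -1.0]]
wrist_force: [-1.9, 1.1, 10.7]
gripper_width: 0.005
```

>>> apply_moves:
  plan:
    - [[0,0.1,0,-0.06,0,0,0]]

```text
time_s: 3.47
tcp_pos: [0.4432, -0.1666, 0.1243]
ee_rot: [[-0.999, -0.037, 0.012], [-0.037, 0.999, -0.009], [-0.012, -0.01, -1.0]]
wrist_force: [-1.5, 3.0, 12.6]
gripper_width: 0.007
```

>>> apply_moves:
  plan:
    - [[0,0.25,0,-0.06,0,0.006,0.001],[0,0.3,0,-0.06,0,0.006,0.001],[0,0.3,0,-0.06,0,0.006,0.001],[0,0.3,0,-0.06,0,0.006,0.001]]

```text
time_s: 3.8
tcp_pos: [0.4758, -0.1658, 0.1243]
ee_rot: [[-0.999, -0.044, -0.005], [-0.044, 0.999, -0.011], [0.006, -0.011, -1.0]]
wrist_force: [-2.6, 3.8, 11.3]
gripper_width: 0.005
```

>>> apply_moves:
  plan:
    - [[0,0.3,0,-0.06,-0.004,0.003,-0.006],[0,0.3,0,-0.06,-0.004,0.003,-0.006],[0,0.3,0,-0.06,-0.004,0.003,-0.006],[0,0.3,0,-0.06,-0.004,0.003,-0.006]]

```text
time_s: 4.13
tcp_pos: [0.5116, -0.1648, 0.1244]
ee_rot: [[-1.0, -0.024, -0.009], [-0.024, 0.999, -0.03], [0.01, -0.029, -1.0]]
wrist_force: [-1.7, 2.9, 11.1]
gripper_width: 0.006
```

```bash
python3 - <<'E'
from h import *
p=capture('scene');save(p,'s2',(150,180,470,400),2)
E
```

```text
(no output)
```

View pics/s2.png

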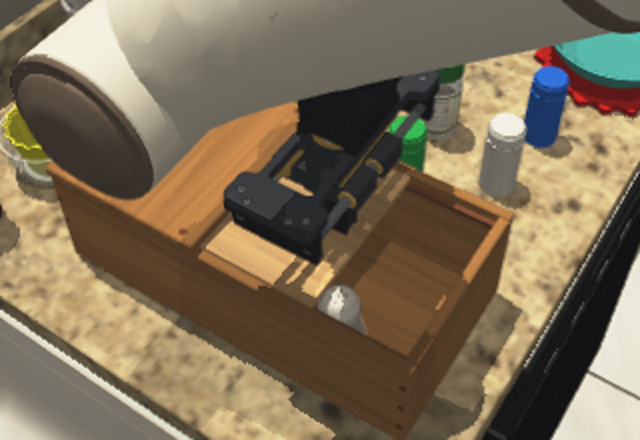

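>>> apply_moves:
  plan:
    - [[0,0.3,0,-0.06,0.005,0.001,-0.003],[0,0.3,0,-0.06,0.005,0.001,-0.003],[0,0.3,0,-0.06,0.005,0.001,-0.003],[0,0.3,0,-0.06,0.005,0.001,-0.003],[0,0.3,0,-0.06,0.005,0.001,-0.003]]

```text
time_s: 4.6
tcp_pos: [0.5564, -0.164, 0.1244]
ee_rot: [[-1.0, -0.016, -0.005], [-0.016, 1.0, -0.009], [0.005, -0.009, -1.0]]
wrist_force: [-1.8, 2.0, 10.1]
gripper_width: 0.003
```

>>> apply_moves:
  plan:
    - [[0,0.25,0,-0.06,0.002,0,0],[0,0.2,0,-0.06,0.002,0,0]]

```text
time_s: 4.77
tcp_pos: [0.5665, -0.164, 0.1241]
ee_rot: [[-1.0, -0.018, -0.012], [-0.018, 1.0, -0.006], [0.012, -0.006, -1.0]]
wrist_force: [-16.7, 2.5, 21.6]
gripper_width: 0.004
```

>>> apply_moves:
  plan:
    - [[0,0,0,0.4,0,0,0],[0,0,0,1,0,0,0],[0,-0.3,-0.8,1,0,0,0],[0,-0.5,-0.9,1,0,0,0],[62,-0.5,-1,0.5,0,0,0],[62,-0.5,-1,0,0,0,0],[62,-0.5,-1,0,0,0,0],[62,-0.5,-1,0,0,0,0],[62,-0.5,-1,0,0,0,0],[62,-0.4,-0.8,0,0,0,0],[62,0,0,0,0,0,0]]

```text
time_s: 5.68
tcp_pos: [0.467, -0.356, 0.2164]
ee_rot: [[-0.999, -0.024, -0.03], [-0.024, 1.0, -0.005], [0.03, -0.004, -1.0]]
wrist_force: [0.6, 0.6, -1.0]
gripper_width: 0.45
```

```bash
python3 - <<'E'
from h import *
np.set_printoptions(precision=4,suppress=True)
s=sense();print(s['tcp_pos'],s['gripper_width'])
p=capture('scene');save(p,'s3',(150,180,470,400),2)
for l in('lid','shaker','salt_shaker','spice_jar','rooster'):
    for r in recognise(l,p)[:3]:print(l,round(r['score'],2),toW(p,r['at']),pix(p,r['at']))
t=capture('top');save(t,'t3')
for l in('salt_shaker','shaker'):
    for r in recognise(l,t)[:4]:print(l,round(r['score'],2),toW(t,r['at']),pix(t,r['at']))
E
```

```text
[ 0.467  -0.356   0.2164] 0.4501082089949772
lid 0.65 [ 0.5643 -0.15    0.1144] [287.8083 283.7521]
shaker 0.69 [ 0.4547 -0.3627  0.0581] [398.6284 256.4727]
shaker 0.69 [ 0.5265 -0.3137  0.0823] [355.1078 248.1486]
shaker 0.59 [ 0.4463 -0.4514  0.0593] [421.6641 231.6651]
salt_shaker 0.9 [ 0.4657 -0.1134  0.0984] [324.8773 331.5642]
spice_jar 0.78 [ 0.5429 -0.3991  0.0743] [369.0427 222.7972]
rooster 0.89 [ 0.6982 -0.1212  0.1638] [212.5221 241.8613]
shaker 0.64 [ 0.435  -0.4558  0.0865] [412.2744 318.8727]
```

View pics/s3.png

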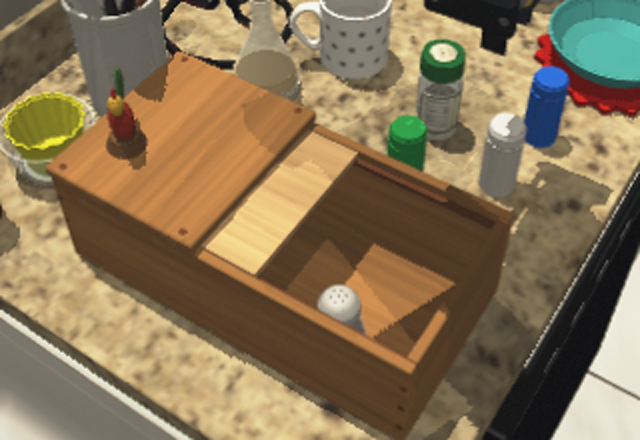

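View pics/t3.png

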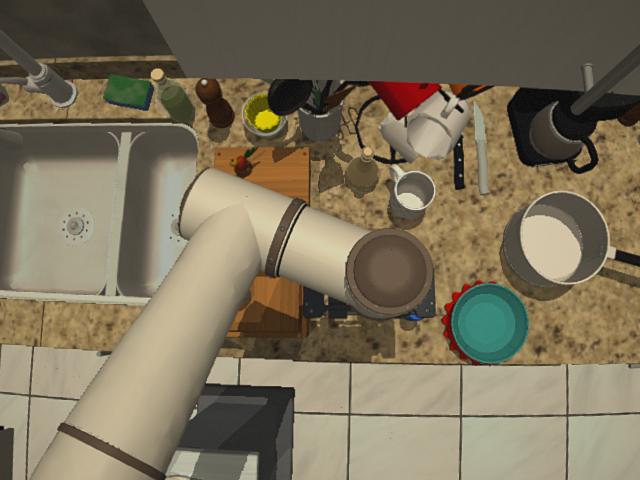

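>>> apply_moves:
  plan:
    - [[62,-0.4,-0.6,0,0.003,-0.02,0],[62,-0.2,-0.3,0,0.003,-0.015,0],[62,0,0,0,0,0,0],[62,0,0,0,0,0,0]]

```text
time_s: 6.47
tcp_pos: [0.4557, -0.3741, 0.2178]
ee_rot: [[-0.999, -0.033, 0.01], [-0.033, 0.999, 0.001], [-0.01, 0.0, -1.0]]
wrist_force: [0.2, 0.1, 0.4]
gripper_width: 0.616
```

>>> apply_moves:
  plan:
    - [[62,0,0,-0.8,0,0.004,0],[62,0,0,-0.8,0,0.004,-0.003],[62,0,0,-0.8,0,0.002,-0.003],[62,0,0,-0.8,0,0,-0.003],[62,0,-0.04,-0.5,0,0,0],[62,0,-0.03,0,0,0,0]]

```text
time_s: 6.97
tcp_pos: [0.4586, -0.3745, 0.1248]
ee_rot: [[-1.0, -0.025, 0.005], [-0.025, 1.0, -0.003], [-0.005, -0.003, -1.0]]
wrist_force: [-0.4, -0.7, -0.6]
gripper_width: 0.616
```

```bash
python3 - <<'E'
from h import *
s=sense();print(s['tcp_pos'],s['ee_rot'],s['gripper_width'])
p=capture('scene');save(p,'s4',(310,160,470,310),4)
E
```

```text
[ 0.45858855 -0.37451525  0.12482278] [[-0.99967666 -0.02485443  0.00536882]
 [-0.02487213  0.99968534 -0.00325624]
 [-0.0052862  -0.00338872 -0.99998029]] 0.6164171730099465
```

View pics/s4.png

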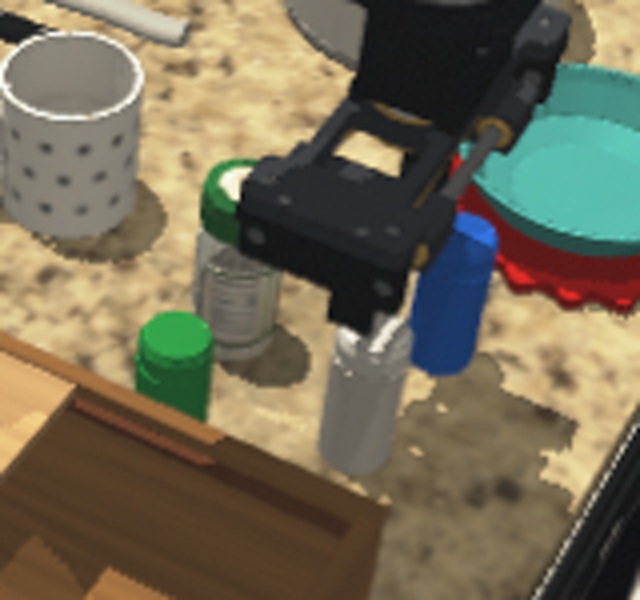

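>>> apply_moves:
  plan:
    - [[62,-0.08,-0.04,-0.6,0,0,0],[62,-0.03,-0.02,-0.6,0,0,0],[62,-0.03,0,-0.6,0,0,0],[62,0,0,-0.4,0,0,0]]

```text
time_s: 7.35
tcp_pos: [0.4613, -0.3784, 0.0769]
ee_rot: [[-0.999, -0.028, 0.019], [-0.029, 1.0, -0.012], [-0.019, -0.013, -1.0]]
wrist_force: [-0.5, -0.9, -1.4]
gripper_width: 0.619
```

>>> apply_moves:
  plan:
    - [[62,-0.2,0.1,-0.15,0.008,0.012,0],[62,-0.1,0.03,-0.3,0.004,0.008,0],[62,-0.05,0,-0.3,0,0.002,0]]

```text
time_s: 7.6
tcp_pos: [0.4539, -0.3754, 0.0592]
ee_rot: [[-1.0, -0.03, -0.002], [-0.03, 1.0, -0.002], [0.002, -0.002, -1.0]]
wrist_force: [0.5, 0.1, -0.1]
gripper_width: 0.623
```

>>> apply_moves:
  plan:
    - [[62,0.08,0,-0.16,0,-0.001,0],[45,0.03,0,-0.02,0,0,0],[20,0,0,0,0,0,0],[20,0,0,0,0,0,0],[20,0,0,0,0,0,0],[20,0,0,0,0,0,0],[20,0,0,0,0,0,0]]

```text
time_s: 8.18
tcp_pos: [0.4575, -0.3757, 0.0547]
ee_rot: [[-1.0, -0.03, 0.0], [-0.03, 1.0, -0.002], [-0.0, -0.002, -1.0]]
wrist_force: [-0.9, -0.1, -0.2]
gripper_width: 0.431
```

>>> apply_moves:
  plan:
    - [[20,0,0,0.4,0,0,0],[20,0,0,0.8,0,0,0],[20,0,0,0.9,0,0,0],[20,0,0,0.9,0,0,0],[20,0,0,0.9,0,0,0],[20,0,0,0.9,0,0,0],[20,0,0,0.9,0,0,0],[20,0,0,0.5,0,0,0],[20,0,0,0,0,0,0]]

```text
time_s: 8.93
tcp_pos: [0.4541, -0.3745, 0.2218]
ee_rot: [[-1.0, -0.029, -0.001], [-0.029, 1.0, -0.002], [0.001, -0.002, -1.0]]
wrist_force: [0.9, -0.4, -0.6]
gripper_width: 0.43
```

```bash
python3 - <<'E'
from h import *
p=capture('scene');save(p,'s5',(250,120,470,310),3.2)
E
```

```text
(no output)
```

View pics/s5.png

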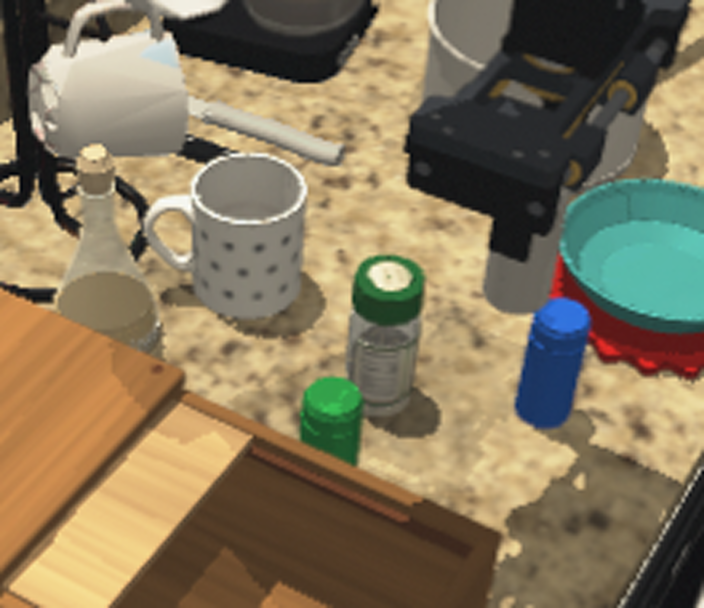

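>>> apply_moves:
  plan:
    - [[20,0.08,0.5,0,0,0,-0.001],[20,0.08,0.8,0,0,0,-0.001],[20,0.08,0.9,0,0,0,-0.001],[20,0.08,0.9,0,0,0,-0.001],[20,0.08,0.9,0,0,0,-0.001],[20,0.08,0.9,0,0,0,-0.001],[20,0.08,0.9,0,0,0,-0.001],[20,0.05,0.6,0,0,0,-0.001],[20,0,0.2,0,0,0,0],[20,0,0,0,0,0,0]]

```text
time_s: 9.82
tcp_pos: [0.4603, -0.1954, 0.2079]
ee_rot: [[-1.0, -0.016, -0.025], [-0.016, 1.0, 0.009], [0.025, 0.009, -1.0]]
wrist_force: [0.8, -0.3, -0.6]
gripper_width: 0.433
```

>>> apply_moves:
  plan:
    - [[20,0.25,-0.2,0,-0.007,-0.018,0.002],[20,0.1,-0.05,-0.2,-0.002,-0.008,0],[20,0,0,-0.4,0,0,0],[20,0,0,0,0,0,0]]

```text
time_s: 10.15
tcp_pos: [0.4693, -0.2035, 0.1904]
ee_rot: [[-1.0, -0.017, 0.002], [-0.017, 1.0, -0.001], [-0.002, -0.002, -1.0]]
wrist_force: [0.1, -0.1, -0.2]
gripper_width: 0.429
```

```bash
python3 - <<'E'
from h import *
s=sense();print(s['tcp_pos'],s['ee_rot'])
p=capture('scene');save(p,'s6',(200,180,440,390),3)
E
```

```text
[ 0.46925667 -0.20346485  0.19039482] [[-0.99984689 -0.01737787  0.00205069]
 [-0.01738095  0.99984782 -0.00149615]
 [-0.00202438 -0.00153156 -0.99999678]]
```

View pics/s6.png

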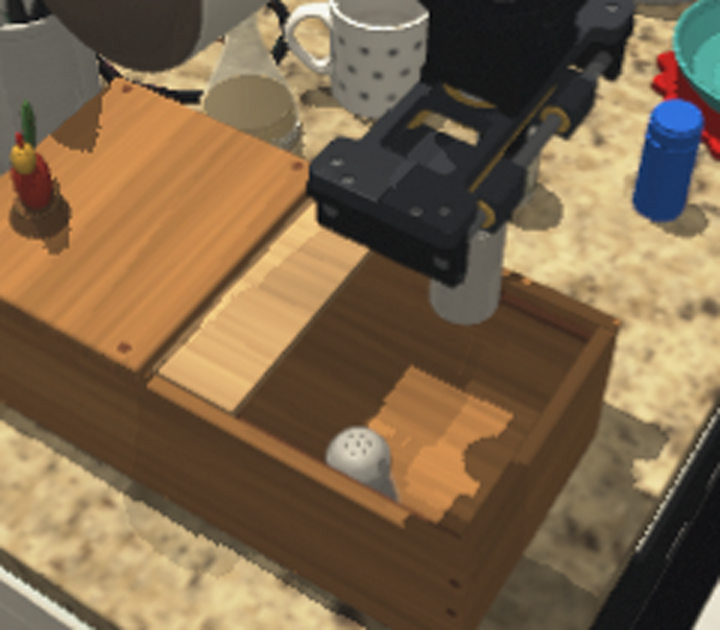

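>>> apply_moves:
  plan:
    - [[20,0,0.05,-0.5,0,0,0],[20,0,0.02,-0.6,0,0,0],[20,0,0.02,-0.6,0,0.002,0],[20,0,0.02,-0.6,0,0.002,0],[20,0,0.02,-0.6,0,0.002,0]]

```text
time_s: 10.62
tcp_pos: [0.4737, -0.2053, 0.1213]
ee_rot: [[-1.0, -0.013, 0.01], [-0.013, 1.0, -0.007], [-0.01, -0.007, -1.0]]
wrist_force: [-0.5, -0.4, -1.0]
gripper_width: 0.434
```

>>> apply_moves:
  plan:
    - [[20,-0.2,0.2,-0.1,0.004,0.006,0.003],[20,-0.1,0.1,-0.4,0.003,0.004,0.003],[20,-0.05,0.05,-0.5,0.001,0.003,0],[20,-0.05,0.05,-0.4,0.001,0.003,0]]

```text
time_s: 10.95
tcp_pos: [0.4636, -0.1966, 0.085]
ee_rot: [[-1.0, -0.017, -0.006], [-0.017, 1.0, 0.002], [0.006, 0.003, -1.0]]
wrist_force: [-0.2, -0.4, -1.3]
gripper_width: 0.43
```

>>> apply_moves:
  plan:
    - [[20,0.1,-0.1,-0.2,0,-0.003,0],[20,0.03,-0.03,-0.2,0,-0.001,0],[20,0,0,-0.1,0,0,0]]

```text
time_s: 11.2
tcp_pos: [0.4669, -0.2001, 0.071]
ee_rot: [[-1.0, -0.017, -0.002], [-0.017, 1.0, 0.003], [0.002, 0.003, -1.0]]
wrist_force: [0.5, 0.4, -0.7]
gripper_width: 0.433
```

>>> apply_moves:
  plan:
    - [[20,0,0,-0.08,0,0,0]]

```text
time_s: 11.28
tcp_pos: [0.4672, -0.2003, 0.0689]
ee_rot: [[-1.0, -0.018, -0.002], [-0.018, 1.0, 0.002], [0.002, 0.002, -1.0]]
wrist_force: [-0.7, -0.3, -0.2]
gripper_width: 0.43
```

>>> apply_moves:
  plan:
    - [[20,0,0,-0.06,0,0,0]]

```text
time_s: 11.37
tcp_pos: [0.4675, -0.2004, 0.0674]
ee_rot: [[-1.0, -0.018, -0.002], [-0.018, 1.0, 0.002], [0.001, 0.002, -1.0]]
wrist_force: [-0.4, 0.3, -0.5]
gripper_width: 0.432
```

>>> apply_moves:
  plan:
    - [[20,0,0,-0.05,0,0,0]]

```text
time_s: 11.45
tcp_pos: [0.4678, -0.2005, 0.0663]
ee_rot: [[-1.0, -0.017, -0.001], [-0.017, 1.0, 0.002], [0.001, 0.002, -1.0]]
wrist_force: [0.2, 0.3, -0.7]
gripper_width: 0.433
```

>>> apply_moves:
  plan:
    - [[20,0,0,-0.05,0,0,0]]

```text
time_s: 11.53
tcp_pos: [0.4681, -0.2007, 0.0659]
ee_rot: [[-1.0, -0.018, -0.001], [-0.018, 1.0, 0.002], [0.0, 0.002, -1.0]]
wrist_force: [-4.0, 2.9, 12.2]
gripper_width: 0.428
```

>>> apply_moves:
  plan:
    - [[20,0,0,-0.04,0,0,0]]

```text
time_s: 11.62
tcp_pos: [0.4682, -0.2006, 0.066]
ee_rot: [[-1.0, -0.019, -0.0], [-0.019, 1.0, 0.001], [0.0, 0.001, -1.0]]
wrist_force: [-2.3, 2.5, 7.2]
gripper_width: 0.427
```

Contact with the floor at z 0.066. I'll open to about 60%, then lift straight up.

>>> apply_moves:
  plan:
    - [[60,0,0,0,0,0,0],[60,0,0,0,0,0,0],[60,0,0,0,0,0,0],[60,0,0,0,0,0,0],[60,0,0,0.02,0,0,0]]

```text
time_s: 12.03
tcp_pos: [0.4696, -0.2008, 0.0681]
ee_rot: [[-1.0, -0.019, 0.004], [-0.019, 1.0, 0.001], [-0.004, 0.001, -1.0]]
wrist_force: [0.0, 0.1, -0.5]
gripper_width: 0.591
```

>>> apply_moves:
  plan:
    - [[60,0,0,0.3,0,0.002,0],[60,0,0,0.5,0,0,0],[60,0,0,0.7,0,0,0],[60,0,0,0.9,0,0,0],[60,0,0,0.9,0,0,0],[60,0,0,0.9,0,0,0],[60,0,0,0.9,0,0,0],[0,0,0,0.6,0,0,0],[0,0,0,0,0,0,0]]

```text
time_s: 12.78
tcp_pos: [0.4674, -0.201, 0.2201]
ee_rot: [[-1.0, -0.019, -0.001], [-0.019, 1.0, -0.0], [0.001, -0.0, -1.0]]
wrist_force: [0.7, 1.0, -0.5]
gripper_width: 0.52
```

```bash
python3 - <<'E'
from h import *
np.set_printoptions(precision=4,suppress=True)
s=sense();print(s['tcp_pos'],s['ee_rot'],s['wrist_force'])
p=capture('scene');save(p,'s7',(150,180,470,400),2)
for l in('lid','shaker','salt_shaker','spice_jar','rooster'):
    for r in recognise(l,p)[:4]:print(l,round(r['score'],2),toW(p,r['at']),pix(p,r['at']))
E
```

```text
[ 0.4674 -0.201   0.2201] [[-0.9998 -0.0195 -0.0013]
 [-0.0195  0.9998 -0.0004]
 [ 0.0013 -0.0003 -1.    ]] [ 0.695   1.0155 -0.4914]
lid 0.79 [ 0.5625 -0.1477  0.1153] [287.8682 284.7232]
shaker 0.79 [ 0.4451 -0.4534  0.0593] [422.6031 231.3353]
shaker 0.59 [ 0.4646 -0.19    0.0776] [349.5334 307.4454]
shaker 0.44 [ 0.6952 -0.1201  0.1629] [213.4153 243.2822]
salt_shaker 0.84 [ 0.4695 -0.115   0.0984] [323.3615 329.7774]
spice_jar 0.65 [ 0.5297 -0.4051  0.0279] [374.0637 239.7043]
rooster 0.74 [ 0.6985 -0.1192  0.1644] [211.4876 242.2144]
```

View pics/s7.png

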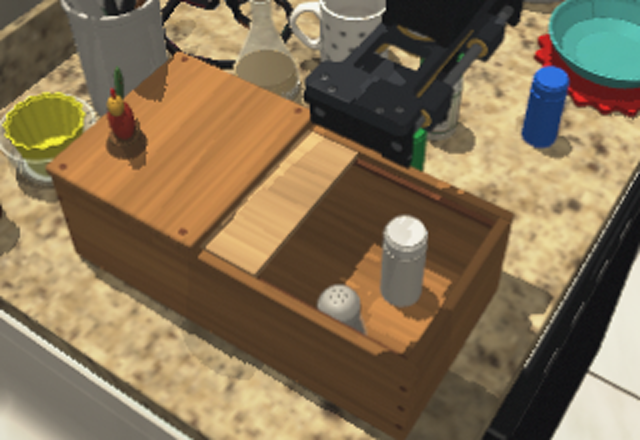

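>>> apply_moves:
  plan:
    - [[0,0.6,0.2,0,0,0,0],[0,0.8,0.3,0,0,0,0],[0,0.8,0.3,0,0,0,0],[0,0.8,0.3,0,0,0,0],[0,0.7,0.3,-0.3,0,0,0],[0,0.2,0.1,-0.7,0,0,0],[0,0,0,-0.8,0,0,0],[0,0,0,-0.6,0,0,0],[0,0,0,0,0,0,0]]

```text
time_s: 13.83
tcp_pos: [0.5628, -0.1604, 0.1421]
ee_rot: [[-0.999, -0.017, -0.029], [-0.018, 1.0, 0.003], [0.029, 0.004, -1.0]]
wrist_force: [-0.5, -0.5, 0.4]
gripper_width: 0.006
```

>>> apply_moves:
  plan:
    - [[0,0.05,-0.1,-0.25,-0.002,-0.02,0],[0,0,0,-0.2,0,-0.012,0],[0,0,0,0,0,0,0]]

```text
time_s: 14.08
tcp_pos: [0.563, -0.1631, 0.1277]
ee_rot: [[-1.0, -0.018, -0.004], [-0.018, 1.0, 0.001], [0.004, 0.001, -1.0]]
wrist_force: [0.1, 0.3, 0.1]
gripper_width: 0.012
```

>>> apply_moves:
  plan:
    - [[0,0,0,-0.1,0,0,0],[0,0,0,-0.06,0,0,0]]

```text
time_s: 14.25
tcp_pos: [0.563, -0.1633, 0.1244]
ee_rot: [[-1.0, -0.018, -0.005], [-0.018, 1.0, -0.0], [0.005, 0.0, -1.0]]
wrist_force: [-2.5, 3.5, 7.0]
gripper_width: 0.006
```

>>> apply_moves:
  plan:
    - [[0,-0.02,0,-0.06,0,0,0]]

```text
time_s: 14.33
tcp_pos: [0.5629, -0.1633, 0.1243]
ee_rot: [[-1.0, -0.019, -0.004], [-0.019, 1.0, -0.0], [0.004, -0.0, -1.0]]
wrist_force: [-2.6, 2.7, 8.9]
gripper_width: 0.009
```

Now pull the lid toward the front.

>>> apply_moves:
  plan:
    - [[0,-0.2,0,-0.07,0,0,0],[0,-0.3,0,-0.07,0,0,0],[0,-0.3,0,-0.07,0,0,0],[0,-0.3,0,-0.07,0,0,0]]

```text
time_s: 14.67
tcp_pos: [0.5435, -0.1638, 0.1245]
ee_rot: [[-1.0, -0.023, 0.018], [-0.023, 1.0, -0.004], [-0.018, -0.004, -1.0]]
wrist_force: [1.8, 1.3, 5.7]
gripper_width: 0.004
```

>>> apply_moves:
  plan:
    - [[0,-0.3,0,-0.1,0,0.006,0],[0,-0.3,0,-0.09,0,0.006,0],[0,-0.3,0,-0.09,0,0.006,0],[0,-0.3,0,-0.09,0,0.006,0]]

```text
time_s: 15.0
tcp_pos: [0.5204, -0.1642, 0.1244]
ee_rot: [[-0.999, -0.027, 0.02], [-0.027, 1.0, -0.008], [-0.02, -0.008, -1.0]]
wrist_force: [0.6, 1.3, 7.7]
gripper_width: 0.006
```

```bash
python3 - <<'E'
from h import *
p=capture('scene');save(p,'s8',(150,180,470,400),2)
E
```

```text
(no output)
```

View pics/s8.png

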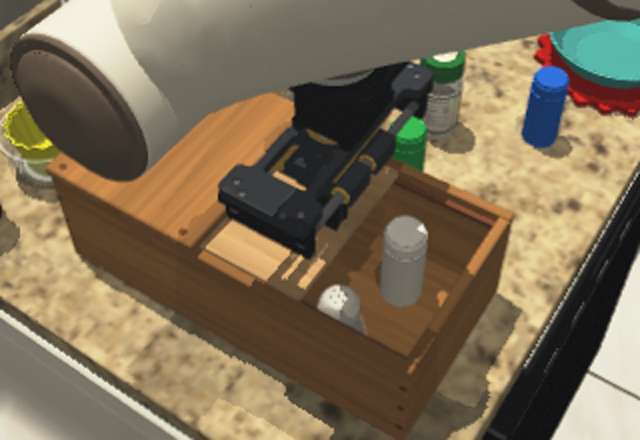

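Lid is following. Continue.

>>> apply_moves:
  plan:
    - [[0,-0.3,0,-0.1,0.002,0.01,-0.001],[0,-0.35,0,-0.1,0.002,0.01,-0.001],[0,-0.35,0,-0.1,0.002,0.008,-0.001],[0,-0.35,0,-0.1,0.002,0.008,-0.001],[0,-0.35,0,-0.1,0.002,0.006,-0.001],[0,-0.35,0,-0.1,0.002,0.006,-0.001]]

```text
time_s: 15.55
tcp_pos: [0.4809, -0.1652, 0.1243]
ee_rot: [[-1.0, -0.028, 0.013], [-0.028, 1.0, -0.002], [-0.013, -0.003, -1.0]]
wrist_force: [1.6, 1.4, 9.5]
gripper_width: 0.003
```

>>> apply_moves:
  plan:
    - [[0,-0.35,0,-0.1,0,0.008,-0.001],[0,-0.35,0,-0.1,0,0.008,-0.001],[0,-0.35,0,-0.1,0,0.008,-0.001],[0,-0.35,0,-0.1,0,0.008,-0.001],[0,-0.3,0,-0.1,0,0.006,-0.001]]

```text
time_s: 15.97
tcp_pos: [0.4493, -0.1659, 0.1243]
ee_rot: [[-1.0, -0.029, 0.012], [-0.029, 1.0, -0.007], [-0.012, -0.008, -1.0]]
wrist_force: [2.6, 2.1, 9.5]
gripper_width: 0.007
```

>>> apply_moves:
  plan:
    - [[0,-0.3,0,-0.1,0.001,0.008,-0.001],[0,-0.3,0,-0.1,0.001,0.008,-0.001],[0,-0.25,0,-0.1,0.001,0.006,-0.001]]

```text
time_s: 16.22
tcp_pos: [0.4349, -0.1663, 0.1243]
ee_rot: [[-0.999, -0.029, 0.013], [-0.029, 1.0, -0.008], [-0.012, -0.008, -1.0]]
wrist_force: [2.1, 2.5, 10.4]
gripper_width: -0.001
```

>>> apply_moves:
  plan:
    - [[0,-0.25,0,-0.1,0,0.006,0]]

```text
time_s: 16.3
tcp_pos: [0.4311, -0.1664, 0.1243]
ee_rot: [[-0.999, -0.031, 0.015], [-0.031, 0.999, -0.008], [-0.014, -0.009, -1.0]]
wrist_force: [1.6, 2.7, 9.9]
gripper_width: 0.001
```

>>> apply_moves:
  plan:
    - [[0,-0.25,0,-0.1,0,0.004,0]]

```text
time_s: 16.38
tcp_pos: [0.4274, -0.1664, 0.1243]
ee_rot: [[-0.999, -0.032, 0.018], [-0.032, 0.999, -0.009], [-0.018, -0.01, -1.0]]
wrist_force: [1.6, 2.8, 10.6]
gripper_width: 0.004
```

>>> apply_moves:
  plan:
    - [[0,-0.25,0,-0.11,0,0.008,0]]

```text
time_s: 16.47
tcp_pos: [0.4238, -0.1665, 0.1243]
ee_rot: [[-0.999, -0.033, 0.019], [-0.033, 0.999, -0.01], [-0.018, -0.011, -1.0]]
wrist_force: [1.7, 2.6, 13.9]
gripper_width: 0.0
```

>>> apply_moves:
  plan:
    - [[0,-0.25,0,-0.12,0,0.008,0]]

```text
time_s: 16.55
tcp_pos: [0.4222, -0.1668, 0.1244]
ee_rot: [[-0.999, -0.035, 0.024], [-0.035, 0.999, -0.012], [-0.023, -0.013, -1.0]]
wrist_force: [5.8, 2.2, 8.2]
gripper_width: 0.001
```

```bash
python3 - <<'E'
from h import *
p=capture('scene');save(p,'s9',(230,220,430,390),4)
E
```

View pics/s9.png

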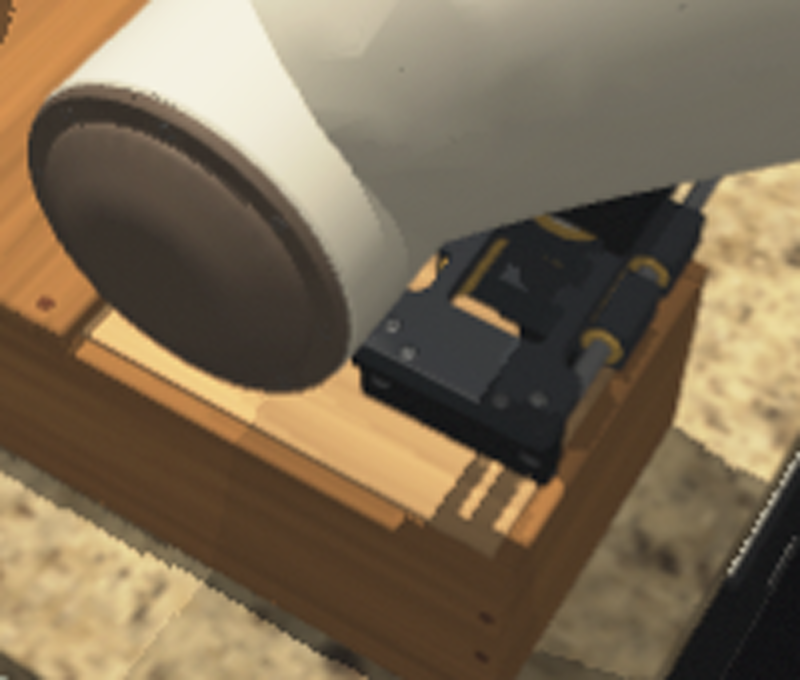

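The sideways force jumped to 5.8 N, so the lid is at its stop. One more firm nudge, then lift.

>>> apply_moves:
  plan:
    - [[0,-0.2,0,-0.12,0,0.006,0]]

```text
time_s: 16.68
tcp_pos: [0.4216, -0.1669, 0.1244]
ee_rot: [[-0.999, -0.037, 0.03], [-0.037, 0.999, -0.013], [-0.03, -0.014, -0.999]]
wrist_force: [4.1, 2.9, 8.4]
gripper_width: 0.004
```

>>> apply_moves:
  plan:
    - [[0,-0.15,0,0.3,0,0,0],[0,0,0,0.8,0,0,0],[0,0,-0.3,0.9,0,0,0],[0,0,-0.8,0.9,0,0,0],[0,-0.1,-0.9,0.5,0,0,0],[0,-0.2,-0.9,0,0,0,0],[0,-0.2,-0.9,0,0,0,0],[0,-0.2,-0.9,0,0,0,0],[0,-0.2,-0.9,0,0,0,0],[0,-0.2,-0.9,0,0,0,0],[0,-0.2,-0.5,0,0,0,0],[0,0,0,0,0,0,0]]

```text
time_s: 17.68
tcp_pos: [0.3652, -0.3453, 0.2131]
ee_rot: [[-0.999, -0.037, 0.011], [-0.037, 0.999, -0.006], [-0.01, -0.006, -1.0]]
wrist_force: [0.5, -0.3, 0.6]
gripper_width: 0.001
```

```bash
python3 - <<'E'
from h import *
np.set_printoptions(precision=4,suppress=True)
p=capture('scene');save(p,'s10',(230,220,430,390),4);save(p,'s10f')
for l in('spice_jar','rooster','lid'):
    for r in recognise(l,p)[:2]:print(l,round(r['score'],2),toW(p,r['at']))
t=capture('top');save(t,'t10',(190,130,350,350),3)
for l in('rooster','spice_jar'):
    for r in recognise(l,t)[:1]:print(l,round(r['score'],2),toW(t,r['at']))
E
```

```text
spice_jar 0.56 [ 0.5408 -0.3964  0.0741]
rooster 0.59 [ 0.6998 -0.119   0.1638]
lid 0.68 [ 0.4878 -0.1528  0.1131]
rooster 0.97 [ 0.7073 -0.1335  0.1727]
spice_jar 0.83 [ 0.5454 -0.4128  0.1037]
```

View pics/s10.png

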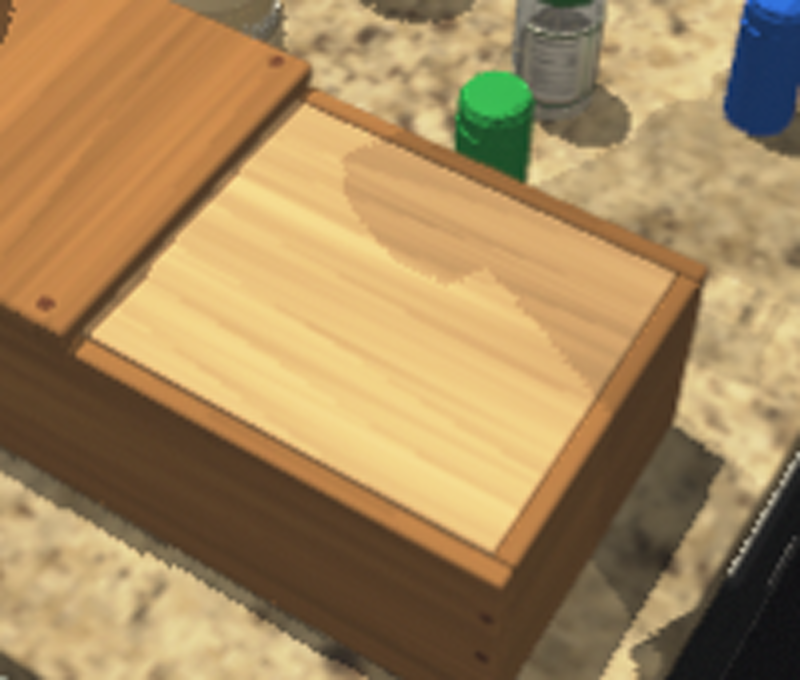

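View pics/s10f.png

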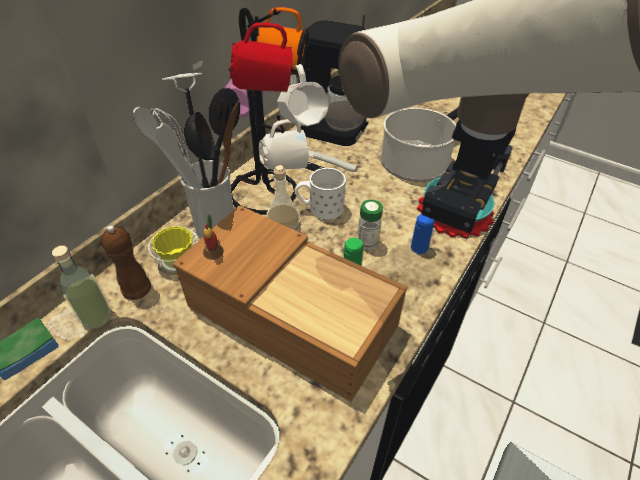

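View pics/t10.png

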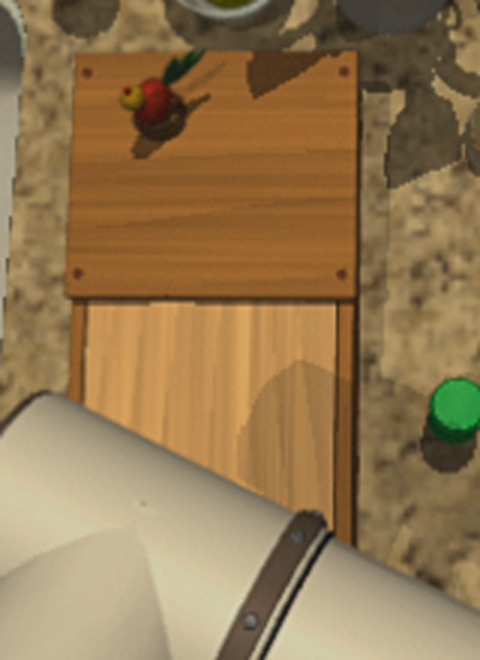

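The lid meets the front wall with no visible gap (the dark line in the first crop is gone). The arm is free at z 0.21, and the jar and rooster haven't moved.

```bash
python3 - <<'E'
from h import *
print(finish_job())
E
```

```text
the job is handed in; nothing more can be done
None
```

The steel shaker is back in the box, standing beside the glass salt shaker. The lid is closed, and I handed the job in at about 18 s of the 58 s allowed. I pressed the lid and slid it to its stop, placed the shaker at about box x = -104, y = -37 mm, then slid the lid home until it hit the front wall.

- **Before closing:** both shakers stood upright on the box floor in the picture. I could not see them once the lid was shut.
- **After closing:** the lid showed no visible gap at the front, and the arm was clear of everything. The detections put the spice jar within about 5 mm and the rooster within about 2 mm of where they started.
- **Problems and disagreements:**
  - My first press on the lid peaked at about 43 N through the fingertips. I backed off, and the lid slid at about 6–14 N after that, with 22 N as it hit the open stop. The 40 N limit is stated for the arm and gripper body, so I took this as within the rules.
  - The two cameras differed by about 3 mm on the shaker's position, so I used the average.
  - The top camera was partly blocked by the arm at the end, so the front gap was checked from the scene camera only.

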